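Fetch the tea basket from the deep canister with the lifting key

TASK

Take the T-shaped lifting key from its stand, feel with its crossbar for the slot in the lid of the tea basket at the bottom of the tall steel canister, turn the key to catch the lid, and lift the basket out on the key. Set the basket down gently, upright in the middle of the drip tray, then free the key and hang it back in its stand. Press only lightly throughout, never touch the basket with the gripper, and leave the teapot, jug and spoon where they are.

Things in the scene. Friction and masses are not known exactly. Their poses are not given: they have to be found in the camera images.
- canister: Tall round stainless steel brewing canister with a black loop handle, fixed to the counter, open at the top. 74 mm outside diameter, bore 64 mm, rim 134 mm above its base, inner floor 6 mm above its base. Origin: centre of its underside, z up along the bore; the handle sticks out to 76 mm along its +x, between 29 and 114 mm high.
- basket: Round metal tea basket standing on the canister's inner floor, 56 mm diameter, 36 mm high, about 0.16 kg (0.11 to 0.22). Origin: centre of its underside, z up. Inside it is empty from its floor (3 mm above the origin) up to its slotted lid. A crossbar under the lid, turned square to the slot, carries the basket.
- lid_mid (a point): Centre of the top face of the basket's lid, 33 mm above the basket's origin, axes as the basket. Disc 4 mm thick with a 42 x 10 mm slot through its middle. It turns stiffly (0.08 N m); its angle is NOT reported: the slot's long side lies within 1.1 rad either side of the basket's x axis. See it from above, or press a few newtons (30 N bends it) and turn till the crossbar drops in.
- key: Steel lifting key, 182 mm tall, 0.12 kg, upright in its stand. Origin: centre of the underside of the crossbar at its foot; z up the stem. Crossbar 34 mm long along the key's x, 5 mm wide (y), 6 mm high; stem 8 mm diameter; round collar 54 mm diameter, its underside 115 mm and top 120 mm above the origin; black handle block 28 mm (x) x 16 mm (y) x 44 mm from 138 to 182 mm above the origin.
- key_grip (a point): Middle of the key's handle block, 160 mm above the key's origin; axes as the key. Grip here from above, across the 16 mm (y) faces.
- stand: Wooden key stand fixed to the counter, 90 x 90 mm, 130 mm high: a top board with a 42 mm round hole in its middle, on two side boards at +y and -y. Origin: centre of its underside, z up. The key hangs through the hole with its collar lying on the board, the key's origin then 15 mm above the stand's origin; any turn of the key will do.
- tray: Low square steel drip tray fixed to the counter, 150 x 150 mm, rim 12 mm high, floor 4 mm above its origin, wall 4 mm. Origin: centre of its underside, z up.
- teapot: Loose steel teapot with black knob and handle, 104 mm body diameter, about 122 mm tall, beyond the work; leave alone. Origin: centre of its underside.
- jug: Loose steel milk jug, 72 mm diameter, 75 mm tall, beyond the work; leave alone. Origin: centre of its underside.
- spoon: Loose steel spoon, 150 mm long, lying near the robot; leave alone. Origin: its underside, near the middle.
Not all that is in view belongs to the job. Leave any turquoise look-alike of the key alone.

How it is judged (in metres and radians):
On the way, in this order (a step that is already met when the one before it is completed fails the run):
1. the key's crossbar is through the lid of the basket while the basket stands in the canister (z of key in the frame of basket between 0 and 0.025 m and horizontal distance between key and basket below 0.012 m and z of basket in the frame of canister below 0.015 m), for 0.1 s.
2. the basket hangs on the key, clear above the canister's rim (z of key in the frame of basket between 0 and 0.025 m and horizontal distance between key and basket below 0.012 m and z of basket in the frame of canister above 0.136 m and contact force between key and basket above 0.3 N), for 0.2 s.
3. the basket stands on the tray with the key's crossbar still inside it (lowered, not dropped) (horizontal distance between basket and tray below 0.035 m and z of basket in the frame of tray between 0 and 0.009 m and angle between basket's own z axis and vertical below 0.09 rad and z of key in the frame of basket between 0 and 0.025 m and horizontal distance between key and basket below 0.012 m), for 0.1 s.
At the end, for the whole second after the job is handed in: The basket stands upright (within 0.09 rad) and at rest on the tray's floor, its centre within 35 mm of the tray's; the key hangs at rest upright in its stand, collar on the board, its axis within 14 mm of the hole's (horizontal distance between basket and tray below 0.035 m and z of basket in the frame of tray between 0 and 0.009 m and angle between basket's own z axis and vertical below 0.09 rad and linear speed of each of basket, key below 0.02 m/s and horizontal distance between key and stand below 0.014 m and z of key in the frame of stand between 0.011 and 0.019 m and angle between key's own z axis and vertical below 0.07 rad); the robot touches nothing.
It fails at once if the key bears on the basket or on the canister with more than 35 N (contact force between key and basket above 35 N or contact force between key and canister above 35 N).
It fails at once if the basket is jammed against the canister with more than 35 N (contact force between basket and canister above 35 N).
It fails at once if the basket is dropped or pressed on the tray with more than 35 N (contact force between basket and tray above 35 N).
It fails at once if the gripper or arm touches the basket (contact force between any of the fingers, the arm and basket above 0.5 N).
It fails at once if the teapot, jug or spoon is disturbed (moved over 30 mm) (distance of any of teapot, jug, spoon from where it was at the start of the episode above 0.03 m).
It also fails if it takes over 72 s, if anything falls off the work surface, if the arm or the gripper's body presses on something with over 40 N, if the wrist force passes 120 N, or if a joint passes its speed limit or range.

ROBOT

A 6-joint arm with a two-finger parallel gripper is mounted at the origin on the work surface. World frame = base frame: x ahead of the robot, y to its left, z up, the work surface at z = 0. Lengths are in m, angles in degrees, forces in N, time in s.
With the tool pointing down it reaches from about 0.3 to 0.75 m from the base axis. Payload 8.5 kg.
Tool frame: the origin (TCP) lies on the centre line of the jaws, within the pads' length; the fingertips stand 14 mm ahead of it and the grasp point (between the pads) lies 5 mm behind it; z points along the fingers, x is the direction in which the jaws open and shut, and the axes are right-handed (so a half turn about z gives the same grasp; the last joint's range is limited). The gripper opens to 85 mm and grips with 20 to 120 N. Pads are 22 mm wide; open, the fingers measure 114 mm over their backs; the gripper's body (76 mm by 85 mm) begins 54 mm behind the grasp point. The pads swing forward as they close: fully open they stand 13 mm farther back than shut.
Start: joints at [54.471, 21.807, 74.336, -0, 83.858, -12.336], TCP at [0.217, 0.506, 0.245] pointing down, gripper open.
Joint ranges: [-178.18, 178.18], [-50.72, 133.34], [12.68, 142.11], [-81.47, 261.47], [9.98, 163.14], [-165.26, 165.26]. Speed limits (degrees/s): [136.94, 136.94, 180, 180, 180, 180].

INTERFACE

Orientations are given as a 3x3 rotation matrix whose columns are the frame's x, y, z axes.
In Python, from rig import * gives the robot as it stands.
- The arm moves only by the shell command python3 -m crank 'ROWS' [FORCE]. ROWS is JSON, one flat list of numbers, 7 for each row, row after row: the turn, a rotation vector about the world's x, y, z in rad, then the shift along the world's x, y, z in m, then the opening in per cent of the stroke, from 0 (shut) to 100 (fully open). A call has 1 to 20 rows; each row shifts and turns the commanded pose from where the row before left it; what a row does not reach is not made up. A row lasts 1/10 s, in which the tool goes at most 50 mm and 8.59 degrees, less where a joint would pass 70% of its speed; a pose out of reach is approached as far as the arm can. A call is refused whole if a number of a shift passes 0.05 or a number of a turn 0.15, either way. A call with a gripper value outside its range is refused whole. The fingers move at their own pace and stop on an object; FORCE is the grip in N (left out, the last holds). Time passes only in rows, so rows that do not move let the fingers close. It gives the time, the measured TCP pose, the force and the opening at its end, in the units of the state.
- observe(): the state, without advancing time (a new reading comes with each control period).
- get_image(name): name is "side" or "top"; returns a dict with "frame" (400x640x3 uint8, red, green, blue), "fov_y" (degrees; the focal length in pixels is half the picture's height over the tangent of half this angle, whatever the lens; pixels are square), "cx", "cy" (the principal point, pixels), "k1" (the pictures are not rectified: a ray, as slopes to the right and down, at radius r is drawn at 1 + k1 r^2 times it, then the intrinsics apply), "world_to_cam" (4x4, takes a point from world to camera coordinates). Camera axes: x right, y up, looking along -z (the intrinsics and any distortion apply to the point x, -y, -z); pixel columns grow to the right and rows downward; lengths in m; the calibration is good to about 2 mm. A picture is of the moment at which its call begins. There is no depth.
- close_job(): hands the job in, once; it reports no verdict.
The state is a dict: "time_s": time; "q": joint angles; "qvel": joint speeds; "joint_efforts": joint torques, N m; "position": TCP position; "tool_rot": TCP orientation; "ft_force": force on the tool from outside, world axes, zero at the start; "wrist_torque": the same for the moment, N m; "grip_width": finger opening in m.
Only numpy, scipy, OpenCV 4.12 (cv2) and the standard library are available. Lean on these libraries where they do the work, as an engineer would, in place of code of your own. Each camera call takes 0.05 s, during which the arm holds its last target. There are 200 camera calls.

## Working session

There is one attempt and no reset: what is moved stays moved. The work goes in short steps, Python scripts to look and compute and a shell command to move; the robot and the scene stay as the last step left them, time stands still between calls to the robot, and variables do not carry over. Pictures are saved under pics/ and viewed, about 8 in all and at most 12, crops included, and the job is handed in when it is done.

```bash
ls; mkdir -p pics
cat > h.py <<'E'
from rig import *
import numpy as np, cv2
def cam(n):
    d=get_image(n); f=d["frame"]; d["f"]=f.shape[0]/2/np.tan(np.radians(d["fov_y"])/2); d["W"]=np.array(d["world_to_cam"]); return d
def save(d,p,box=None,s=1):
    f=d["frame"]
    if box: f=f[box[1]:box[3],box[0]:box[2]]
    cv2.imwrite(p,cv2.resize(f[:,:,::-1],None,fx=s,fy=s,interpolation=cv2.INTER_CUBIC))
def proj(d,P):
    P=np.atleast_2d(P).astype(float); c=P@d["W"][:3,:3].T+d["W"][:3,3]
    s=np.c_[c[:,0],-c[:,1]]/-c[:,2:]; s=s*(1+d["k1"]*(s**2).sum(1,keepdims=True))
    return s*d["f"]+[d["cx"],d["cy"]]
def at_z(d,u,v,z):
    t=(np.array([u,v])-[d["cx"],d["cy"]])/d["f"]; s=t.copy()
    for _ in range(20): s=t/(1+d["k1"]*(s**2).sum())
    R=d["W"][:3,:3]; o=-R.T@d["W"][:3,3]; r=R.T@np.array([s[0],-s[1],-1])
    return o+r*(z-o[2])/r[2]
E
python3 - <<'E'
from h import *
for n in("top","side"):
    d=cam(n); save(d,f"pics/{n}0.png"); print(n,d["f"],d["k1"],-d["W"][:3,:3].T@d["W"][:3,3])
print(observe())
E
```

```text
pics
top 402.06150111920095 -0.09907063335429188 [0.39810516 0.02277945 1.06692752]
side 463.01844301339946 -0.01890574709407786 [0.3752367  0.58048006 0.86920744]
{'time_s': 0.1, 'q': array([ 5.44721328e+01,  2.18363160e+01,  7.43781849e+01,  9.95718705e-04,
        8.38592457e+01, -1.23356325e+01]), 'qvel': array([-0.05929424, -0.10620837, -0.18952931, -0.00930254,  0.00348622,
        0.02481133]), 'joint_efforts': array([ 3.43567313e-03, -4.49219263e+01, -2.31656313e+01, -2.36196574e-04,
        3.66179811e-03, -3.07614550e-05]), 'position': array([0.21645209, 0.50535301, 0.24479425]), 'tool_rot': array([[ 3.93818578e-01,  9.19187874e-01, -7.62006269e-04],
       [ 9.19187334e-01, -3.93819207e-01, -1.03746029e-03],
       [-1.25371362e-03, -2.91855377e-04, -9.99999172e-01]]), 'ft_force': array([ 0.27388026, -0.29135042, -1.00266774]), 'wrist_torque': array([ 0.02490562, -0.00137508, -0.01159046]), 'grip_width': 0.08562865989092706}
```

View pics/top0.png

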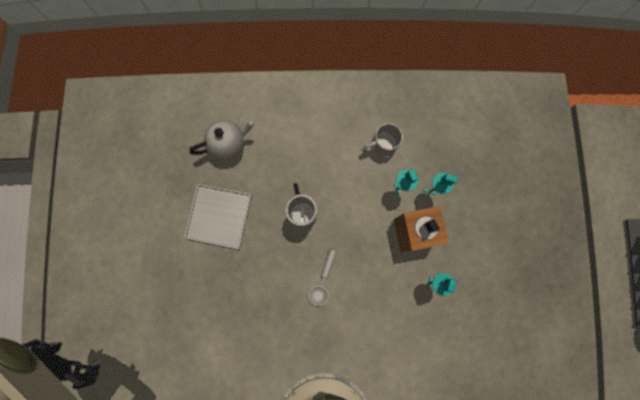

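View pics/side0.png

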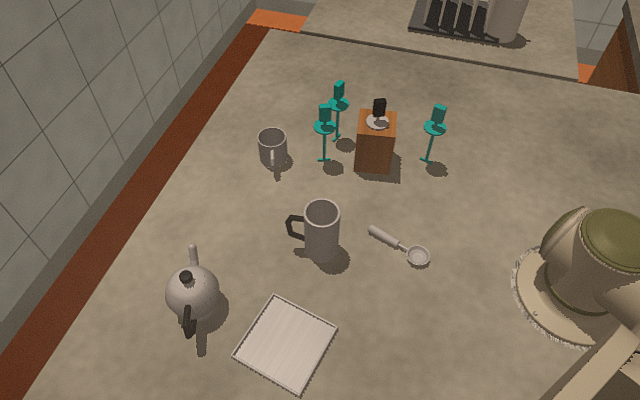

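The top view shows the stand at about (423,229), the canister at (301,211), the tray at (218,217), and three turquoise decoys around the stand. Next I'll look closer.

Run:
```python
from h import *
fs=[cam("top") for _ in range(6)]
m=np.mean([d["frame"].astype(float) for d in fs],0); d=fs[0]
def crop(x,y,w,h,s): return cv2.resize(np.clip(m[y:y+h,x:x+w,::-1]*1.3,0,255).astype(np.uint8),None,fx=s,fy=s,interpolation=cv2.INTER_CUBIC)
cv2.imwrite("pics/c1.png",np.hstack([crop(276,176,50,60,8),crop(390,200,66,80,6)[:480]]))
print(d["cx"],d["cy"])
for p,z in [((301,211),.134),((423,229),.13),((427,228),.12),((218,217),.012)]: print(p,at_z(d,*p,z))
```

```text
315.9826220788376 198.65189169541782
(301, 211) [0.52376629 0.04691624 0.134     ]
(423, 229) [ 0.47621517 -0.2395439   0.13      ]
(427, 228) [ 0.47921968 -0.2521833   0.12      ]
(218, 217) [0.52787391 0.27036361 0.012     ]
```

View pics/c1.png

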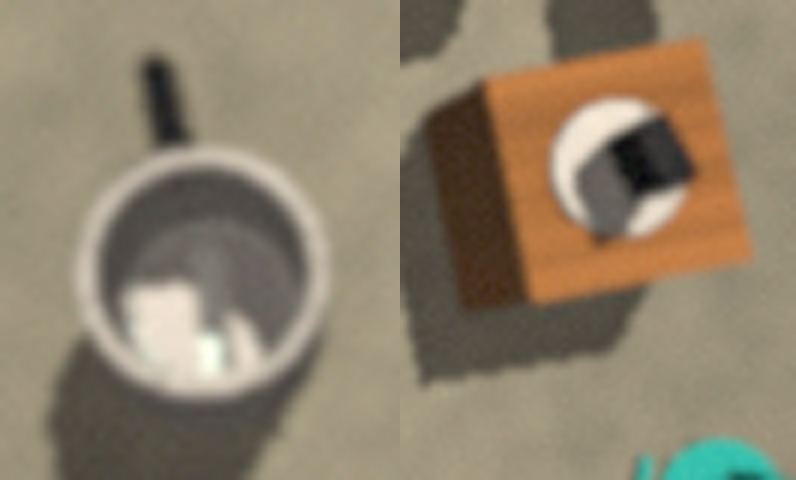

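Through the canister mouth the slot shows as a darker band, roughly along image vertical (crop (203,237) to (222,365)). The key's collar is centred at crop (621,168), with the black block on top. I'll fit models for the key yaw and the canister, then overlay the slot.

```bash
cat > fit.py <<'E'
from h import *
from scipy.optimize import minimize
T=[cam("top") for _ in range(6)]; S=[cam("side") for _ in range(4)]
for L in(T,S): L[0]["m"]=np.mean([d["frame"].astype(float) for d in L],0)
T,S=T[0],S[0]
def box(x,y,a):
    return np.array([[x+np.cos(a)*i*.014-np.sin(a)*j*.008,y+np.sin(a)*i*.014+np.cos(a)*j*.008,z] for i in(-1,1) for j in(-1,1) for z in(.153,.197)])
def soft(d,roi,P):
    x0,y0,x1,y1=roi; k=8
    h=cv2.convexHull(((proj(d,P)-[x0,y0]+.5)*k).astype(np.float32)).astype(np.int32)
    M=np.zeros(((y1-y0)*k,(x1-x0)*k),np.uint8); cv2.fillConvexPoly(M,h,255)
    return cv2.resize(M,(x1-x0,y1-y0),interpolation=cv2.INTER_AREA)/255.
R={"t":(T,(416,214,440,242)),"s":(S,(368,92,392,120))}
obs={}
for k,(d,r) in R.items():
    g=d["m"].mean(2)[r[1]:r[3],r[0]:r[2]]; print(k,np.percentile(g,[2,20,50,90]).round())
    obs[k]=np.clip((80-g)/(80-np.percentile(g,2)),0,1)
def cost(p,ks="ts"): return sum(((soft(*R[k],box(p[0],p[1],p[2]))-obs[k])**2).sum() for k in ks)
for ks in("ts","t","s"):
  best=[]
  for a in np.arange(0,np.pi,np.pi/9):
    r=minimize(cost,[.478,-.25,a],args=(ks,),method="Nelder-Mead",options=dict(initial_simplex=[[.478,-.25,a],[.484,-.25,a],[.478,-.244,a],[.478,-.25,a+.3]]))
    best.append((r.fun,*r.x))
  best.sort(); print(ks,np.round(best[:3],4))
for n,p,z in [("collar",(427,227.9),.135),("collar_crop",(390+220.5/6,200+168/6),.135),("stand",(390+218/6,200+171/6),.13),("can",(276+202/8,176+272/8),.134),("slotA",(276+203/8,176+237/8),.039),("slotB",(276+222/8,176+365/8),.039)]: print(n,at_z(T,p[0]-.5,p[1]-.5,z).round(4))
E
python3 fit.py
```

```text
t [ 15.  65.  92. 163.]
s [ 24.  34. 115. 133.]
ts [[79.033   0.4794 -0.2457  3.2887]
 [80.0555  0.4794 -0.2454  0.1974]
 [80.2291  0.4793 -0.2458  0.2034]]
t [[32.7623  0.4793 -0.2523  1.5272]
 [32.9519  0.4795 -0.2521  1.5502]
 [33.7465  0.4785 -0.2521  1.6417]]
s [[30.5992  0.4793 -0.246   0.1342]
 [30.8497  0.4794 -0.2464  0.1346]
 [31.0434  0.4792 -0.2451  3.2931]]
collar [ 0.4794 -0.2467  0.135 ]
collar_crop [ 0.4791 -0.2461  0.135 ]
stand [ 0.4784 -0.2465  0.13  ]
can [0.5273 0.0475 0.134 ]
slotA [0.5519 0.0495 0.039 ]
slotB [0.5102 0.0439 0.039 ]
```

```bash
cat >> fit.py <<'E'
def crop(d,x,y,w,h,s): return cv2.resize(np.clip(d["m"][y:y+h,x:x+w,::-1]*1.6,0,255).astype(np.uint8),None,fx=s,fy=s,interpolation=cv2.INTER_CUBIC)
def poly(im,d,P,x,y,s,c): cv2.polylines(im,[np.int32((proj(d,P)-[x,y]+.5)*s)],True,c,1)
def rect(cx,cy,z,L,W,a): return [[cx+np.cos(a)*i*L/2-np.sin(a)*j*W/2,cy+np.sin(a)*i*L/2+np.cos(a)*j*W/2,z] for i,j in((-1,-1),(1,-1),(1,1),(-1,1))]
t=np.linspace(0,2*np.pi,60); circ=lambda x,y,z,r:np.c_[x+r*np.cos(t),y+r*np.sin(t),0*t+z]
A=crop(T,410,212,32,32,12); A2=A.copy()
for a,c in((.19,(0,255,0)),(1.6,(0,0,255))):
  for z in(.153,.197): poly(A2,T,rect(.479,-.2462,z,.028,.016,a),410,212,12,c)
poly(A2,T,circ(.479,-.2462,.135,.027),410,212,12,(255,0,0))
B=crop(S,362,90,32,32,12); B2=B.copy()
for a,c in((.19,(0,255,0)),(1.6,(0,0,255))):
  for z in(.153,.197): poly(B2,S,rect(.479,-.2462,z,.028,.016,a),362,90,12,c)
cv2.imwrite("pics/k.png",np.vstack([np.hstack([A,A2]),np.hstack([B,B2])])[:, :])
C=crop(T,282,190,42,42,9); C2=C.copy()
poly(C2,T,circ(.5273,.0475,.134,.037),282,190,9,(255,0,0));poly(C2,T,circ(.5273,.0475,.134,.032),282,190,9,(255,0,0))
poly(C2,T,circ(.530,.0475,.039,.028),282,190,9,(0,255,0));poly(C2,T,rect(.531,.0467,.039,.042,.01,.134),282,190,9,(0,0,255))
cv2.imwrite("pics/cc.png",np.hstack([C,C2]))
E
python3 fit.py >/dev/null; python3 -c "
import cv2;a=cv2.imread('pics/k.png');b=cv2.imread('pics/cc.png');import numpy as np
a=cv2.resize(a,(560,560));b=cv2.resize(b,None,fx=.74,fy=.74);b=np.hstack([b]);c=cv2.imread('pics/cc.png')
l,r=c[:,:378],c[:,378:];v=np.vstack([cv2.resize(l,(240,240)),cv2.resize(r,(240,240)),np.zeros((80,240,3),np.uint8)])
cv2.imwrite('pics/all.png',np.hstack([a,v]))"
```

```text
(no output)
```

View pics/all.png

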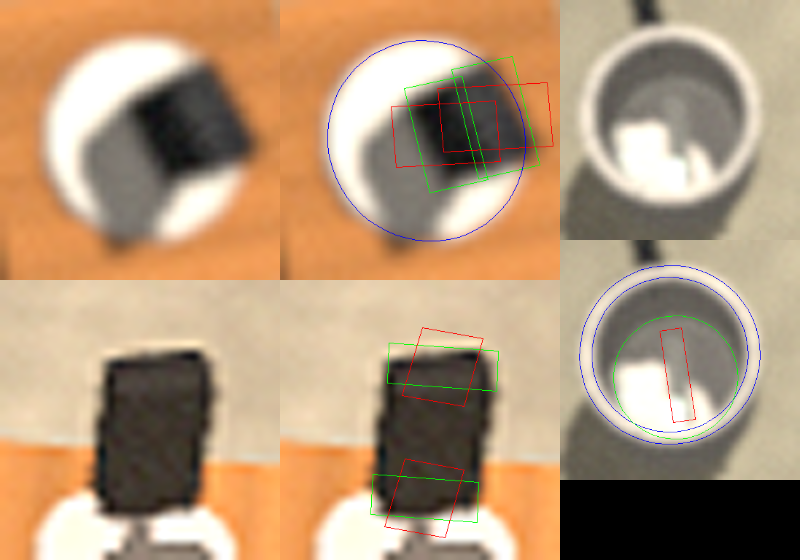

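The overlay shows the canister rim, lid circle and slot rectangle (about 0.13 rad) fitting well. The block is turned more than 0.19 rad, nearer 0.4. I'll refit with a tighter dark threshold.

```bash
cat >> fit.py <<'E'
print("----")
for th in(50,60):
  for k,(d,r) in R.items():
    g=d["m"].max(2)[r[1]:r[3],r[0]:r[2]]; obs[k]=np.clip((th+10-g)/25,0,1)
  for ks in("ts","t","s"):
    best=[]
    for a in np.arange(-.6,1.2,.25):
      r=minimize(cost,[.479,-.246,a],args=(ks,),method="Nelder-Mead",options=dict(initial_simplex=[[.479,-.246,a],[.483,-.246,a],[.479,-.242,a],[.479,-.246,a+.2]]))
      best.append((r.fun,*r.x))
    best.sort(); print(th,ks,np.round(best[:3],4).tolist())
E
python3 fit.py | sed -n '/----/,$p'
```

```text
----
50 ts [[99.7491, 0.4795, -0.2453, 0.1392], [100.1447, 0.4792, -0.2457, 0.1461], [100.2225, 0.4793, -0.2451, 0.1511]]
50 t [[39.1256, 0.4794, -0.2527, 1.5532], [39.2227, 0.4797, -0.2527, 1.5939], [39.2227, 0.4797, -0.2527, -1.5442]]
50 s [[39.1797, 0.4794, -0.2456, 0.1464], [39.3108, 0.4795, -0.2458, 0.1307], [39.3108, 0.4796, -0.2459, 0.1328]]
60 ts [[74.6959, 0.4793, -0.2457, 0.1521], [74.8022, 0.4792, -0.2448, 0.1534], [75.5374, 0.4795, -0.2453, 0.1606]]
60 t [[35.77, 0.4794, -0.2522, 1.5421], [35.7851, 0.4795, -0.2519, 1.5344], [41.0392, 0.4775, -0.245, 0.2826]]
60 s [[26.8514, 0.4793, -0.2462, 0.1427], [27.6241, 0.4794, -0.2461, 0.1399], [27.7674, 0.4793, -0.2459, 0.1329]]
```

```bash
python3 -m crank '[0,0,-0.15,0,-0.03,0.02,100, 0,0,-0.15,0.01,-0.05,0.02,100, 0,0,-0.15,0.015,-0.05,0.02,100, 0,0,-0.15,0.02,-0.05,0.02,100, 0,0,-0.15,0.02,-0.05,0.02,100, 0,0,-0.15,0.02,-0.05,0,100, 0,0,-0.15,0.02,-0.05,0,100, 0,0,-0.15,0.02,-0.05,0,100, 0,0,-0.15,0.02,-0.05,0,100, 0,0,-0.15,0.02,-0.05,0,100, 0,0,-0.15,0.02,-0.05,0,100, 0,0,-0.15,0.02,-0.05,0,100, 0,0,-0.15,0.02,-0.05,0,100, 0,0,-0.15,0.02,-0.05,0,100, 0,0,-0.15,0.017,-0.05,0,100, 0,0,-0.075,0,-0.02,0,100, 0,0,0,0,0,0,100, 0,0,0,0,0,0,100]' 60
```

```text
time_s: 3.7
position: [0.457, -0.1868, 0.3362]
tool_rot: [[0.401, -0.916, -0.0], [-0.916, -0.401, 0.0], [-0.001, 0.0, -1.0]]
ft_force: [0.4, -0.8, -0.0]
grip_width: 0.0854
```

The measured key pose is about (0.479, -0.246) with yaw about 0.43, read from the block's edges because the mask fit was contaminated by shadow. The jaws are already aligned to within about 1°. I'll go down beside the handle.

```bash
python3 -m crank '[0,0,0,0.011,-0.03,-0.02,100, 0,0,0,0.011,-0.03,-0.02,100, 0,0,0,0,0,-0.03,70, 0,0,0,0,0,-0.02,70, 0,0,0,0,0,0,70, 0,0,0,0,0,0,70, 0,0,0,0,0,0,70]' 40
python3 - <<'E'
from h import *
T=cam("top");S=cam("side")
A=cv2.resize(T["frame"][195:255,395:460],None,fx=6,fy=6,interpolation=cv2.INTER_CUBIC)
B=cv2.resize(S["frame"][60:140,345:425],None,fx=4.5,fy=4.5,interpolation=cv2.INTER_CUBIC)
cv2.imwrite("pics/g.png",np.hstack([A,B])[:,:,::-1])
print(observe()["position"])
E
```

```text
time_s: 4.4
position: [0.4797, -0.2467, 0.248]
tool_rot: [[0.401, -0.916, 0.002], [-0.916, -0.401, -0.002], [0.003, -0.001, -1.0]]
ft_force: [-0.2, 0.5, -0.2]
grip_width: 0.0595
[ 0.47953023 -0.24686141  0.24766417]
```

View pics/g.png

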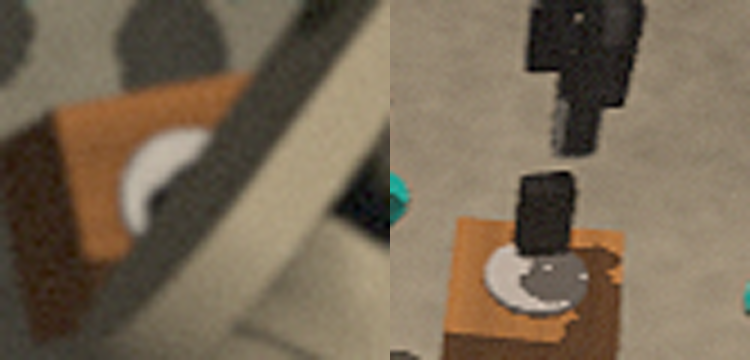

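The side view shows the near finger in front and to the right of the block, as expected with the jaws opening along (-0.4, 0.92). I'll descend and close gently.

```bash
python3 -m crank '[0,0,0,0,0,-0.03,70, 0,0,0,0,0,-0.03,70, 0,0,0,0,0,-0.017,70, 0,0,0,0,0,0,70, 0,0,0,0,0,0,40, 0,0,0,0,0,0,15, 0,0,0,0,0,0,5, 0,0,0,0,0,0,5, 0,0,0,0,0,0,5, 0,0,0,0,0,0,5]' 40
python3 -m crank '[0,0,0,0,0,0,5, 0,0,0,0,0,0,5]' 70
```

```text
time_s: 5.5
position: [0.4796, -0.2473, 0.1705]
tool_rot: [[0.4, -0.916, 0.002], [-0.916, -0.4, -0.001], [0.002, -0.001, -1.0]]
ft_force: [-0.5, -0.1, 7.1]
grip_width: 0.0157
time_s: 5.7
position: [0.4796, -0.2473, 0.1706]
tool_rot: [[0.4, -0.916, 0.002], [-0.916, -0.4, -0.002], [0.002, -0.001, -1.0]]
ft_force: [-0.5, 0.7, 6.7]
grip_width: 0.0149
```

```bash
python3 -m crank '[0,0,0,0,0,0.01,5, 0,0,0,0,0,0.03,5, 0,0,0,0,0,0.03,5, 0,0,0,0,0,0.03,5, 0,0,0,0,0,0.03,5, 0,0,0,0,0,0.03,5, 0,0,0,0,0,0.01,5, 0,0,0,0,0,0,5, 0,0,0,0,0,0,5]' 70
python3 -m crank '[0,0,-0.05,0.005,0.02,0,5, 0,0,-0.05,0.005,0.03,0,5, 0,0,-0.05,0.005,0.03,0,5, 0,0,-0.05,0.005,0.03,0,5, 0,0,-0.05,0.005,0.03,0,5, 0,0,-0.028,0.005,0.03,0,5, 0,0,0,0.005,0.03,0,5, 0,0,0,0.005,0.03,0,5, 0,0,0,0.005,0.03,0,5, 0,0,0,0.005,0.025,0,5, 0,0,0,0,0.009,0,5, 0,0,0,0,0,0,5, 0,0,0,0,0,0,5, 0,0,0,0,0,0,5]' 70
python3 - <<'E'
from h import *
S=cam("side");T=cam("top");print(observe()["position"],observe()["ft_force"])
B=cv2.resize(S["frame"][70:290,240:420],None,fx=2.7,fy=2.7,interpolation=cv2.INTER_CUBIC)
# expected key axis
p=observe()["position"]
for z in (p[2]-.1555,p[2]-.0405,p[2]-.0355): print(z,proj(S,[p[0],p[1],z]),((proj(S,[p[0],p[1],z])[0]-[240,70]+.5)*2.7).round())
cv2.imwrite("pics/m.png",B[:,:,::-1])
E
```

```text
time_s: 6.6
position: [0.4789, -0.2468, 0.3378]
tool_rot: [[0.4, -0.916, -0.002], [-0.916, -0.4, 0.002], [-0.002, 0.001, -1.0]]
ft_force: [-0.4, 1.2, -1.2]
grip_width: 0.0151
time_s: 8.0
position: [0.5291, 0.046, 0.339]
tool_rot: [[0.132, -0.991, -0.001], [-0.991, -0.132, -0.0], [0.0, 0.001, -1.0]]
ft_force: [1.0, 0.1, -0.3]
grip_width: 0.0155
[0.52915664 0.0461027  0.33918754] [ 0.19867394  0.2790334  -1.23692445]
0.18368754205926588 [[321.01220034 194.64021179]] [220. 338.]
0.2986875420592659 [[321.7032895  152.34588108]] [222. 224.]
0.3036875420592659 [[321.73684347 150.28951577]] [222. 218.]
```

View pics/m.png

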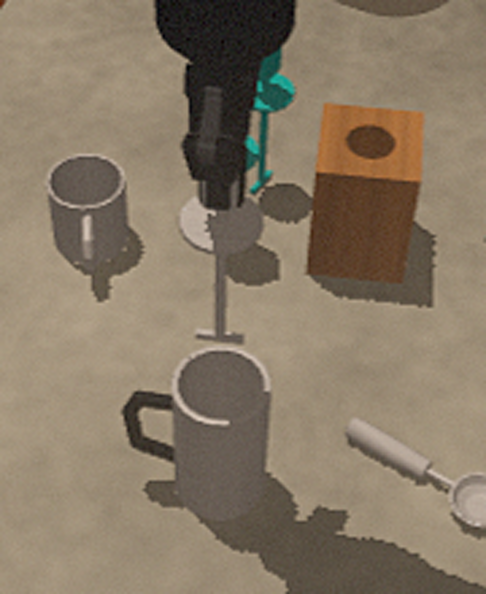

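The key hangs straight. The crossbar is at picture (219,337), where predicted, just above the canister mouth. I'll descend to just above the lid.

```bash
python3 -m crank '[0,0,0,0.001,0.0007,-0.01,5, 0,0,0,0,0,-0.02,5, 0,0,0,0,0,-0.02,5, 0,0,0,0,0,-0.02,5, 0,0,0,0,0,-0.02,5, 0,0,0,0,0,-0.02,5, 0,0,0,0,0,-0.015,5, 0,0,0,0,0,-0.008,5, 0,0,0,0,0,0,5, 0,0,0,0,0,0,5]' 70
python3 -m crank '[0,0,0,0,0,-0.002,5, 0,0,0,0,0,-0.002,5, 0,0,0,0,0,-0.002,5, 0,0,0,0,0,-0.001,5, 0,0,0,0,0,0,5]'
```

```text
time_s: 9.1
position: [0.5304, 0.0476, 0.2067]
tool_rot: [[0.133, -0.991, 0.001], [-0.991, -0.133, -0.0], [0.0, -0.001, -1.0]]
ft_force: [-0.8, 0.1, -0.7]
grip_width: 0.0152
time_s: 9.6
position: [0.5301, 0.0477, 0.1992]
tool_rot: [[0.133, -0.991, -0.0], [-0.991, -0.133, 0.0], [-0.0, 0.0, -1.0]]
ft_force: [-0.8, -0.4, -0.7]
grip_width: 0.0151
```

```bash
python3 -m crank '[0,0,0,0,-0.0007,-0.001,5, 0,0,0,0,0,-0.001,5, 0,0,0,0,0,-0.001,5, 0,0,0,0,0,-0.001,5]'
python3 -m crank '[0,0,0,0,0,-0.001,5, 0,0,0,0,0,-0.001,5]'
python3 -m crank '[0,0,0,0,0,0,5]'
```

```text
time_s: 10.0
position: [0.5302, 0.047, 0.1952]
tool_rot: [[0.133, -0.991, -0.0], [-0.991, -0.133, 0.0], [-0.0, 0.0, -1.0]]
ft_force: [0.6, -0.0, -0.5]
grip_width: 0.0155
time_s: 10.2
position: [0.5302, 0.047, 0.1932]
tool_rot: [[0.133, -0.991, 0.0], [-0.991, -0.133, -0.0], [0.0, -0.0, -1.0]]
ft_force: [0.2, 0.3, -1.2]
grip_width: 0.0151
time_s: 10.3
position: [0.5301, 0.047, 0.1931]
tool_rot: [[0.133, -0.991, -0.0], [-0.991, -0.133, 0.0], [-0.0, 0.0, -1.0]]
ft_force: [0.1, -0.4, -1.2]
grip_width: 0.0153
```

```bash
for i in 1; do python3 -m crank '[0,0,0,0,0,-0.001,5, 0,0,0,0,0,-0.001,5]'; done
python3 -m crank '[0,0,0,0,0,-0.001,5]'
```

```text
time_s: 10.5
position: [0.5302, 0.047, 0.1912]
tool_rot: [[0.133, -0.991, 0.0], [-0.991, -0.133, -0.0], [0.0, -0.0, -1.0]]
ft_force: [0.4, -0.0, -1.9]
grip_width: 0.0152
time_s: 10.6
position: [0.5302, 0.047, 0.1902]
tool_rot: [[0.133, -0.991, -0.0], [-0.991, -0.133, 0.0], [-0.0, 0.0, -1.0]]
ft_force: [0.0, -0.7, -1.6]
grip_width: 0.0155
```

```bash
python3 -m crank '[0,0,0,0,0,-0.001,5, 0,0,0,0,0,-0.001,5, 0,0,0,0,0,-0.001,5]'
python3 -m crank '[0,0,0,0,0,-0.001,5, 0,0,0,0,0,-0.001,5, 0,0,0,0,0,-0.001,5]'
```

```text
time_s: 10.9
position: [0.5302, 0.047, 0.1872]
tool_rot: [[0.133, -0.991, 0.0], [-0.991, -0.133, 0.0], [-0.0, -0.0, -1.0]]
ft_force: [-0.3, -0.3, -0.8]
grip_width: 0.0151
time_s: 11.2
position: [0.5302, 0.047, 0.1842]
tool_rot: [[0.133, -0.991, 0.0], [-0.991, -0.133, -0.0], [0.0, -0.0, -1.0]]
ft_force: [0.0, -0.1, -1.8]
grip_width: 0.0156
```

No contact at a foot height of 29 mm, so the bar is through the slot. I'll go down a little more and turn a quarter turn.

```bash
python3 -m crank '[0,0,0,0,0,-0.001,5, 0,0,0,0,0,-0.001,5, 0,0,0,0,0,-0.001,5, 0,0,0,0,0,-0.0015,5, 0,0,0,0,0,-0.001,5, 0,0,0,0,0,0,5]'
python3 -m crank '[0,0,0.05,0,0,0,5, 0,0,0.09,0,0,0,5, 0,0,0.09,0,0,0,5, 0,0,0.09,0,0,0,5, 0,0,0.09,0,0,0,5]'
```

```text
time_s: 11.8
position: [0.5301, 0.047, 0.1786]
tool_rot: [[0.133, -0.991, -0.0], [-0.991, -0.133, 0.0], [-0.0, 0.0, -1.0]]
ft_force: [-0.6, -0.0, -1.2]
grip_width: 0.015
time_s: 12.3
position: [0.5302, 0.047, 0.1788]
tool_rot: [[0.521, -0.854, 0.0], [-0.854, -0.521, -0.0], [0.0, -0.0, -1.0]]
ft_force: [0.7, -0.4, -0.5]
grip_width: 0.0151
```

```bash
python3 -c "
from rig import *;print(observe()['wrist_torque'])"
```

```text
[-0.06497378 -0.0031625   0.01119138]
```

```bash
python3 -m crank '[0,0,0.1,0,0,0,5, 0,0,0.1,0,0,0,5, 0,0,0.1,0,0,0,5, 0,0,0.1,0,0,0,5, 0,0,0.1,0,0,0,5, 0,0,0.1,0,0,0,5, 0,0,0.1,0,0,0,5, 0,0,0.1,0,0,0,5, 0,0,0.1,0,0,0,5, 0,0,0.1,0,0,0,5, 0,0,0.1,0,0,0,5, 0,0,0.06,0,0,0,5, 0,0,0,0,0,0,5]'
python3 -c "
from rig import *;print(observe()['wrist_torque'])"
python3 -m crank '[0,0,0,0,0,0.002,5, 0,0,0,0,0,0.002,5, 0,0,0,0,0,0.002,5, 0,0,0,0,0,0.002,5, 0,0,0,0,0,0.002,5, 0,0,0,0,0,0.002,5, 0,0,0,0,0,0.002,5, 0,0,0,0,0,0,5]'
python3 -m crank '[0,0,0,0,0,0,5]'
```

```text
time_s: 13.6
position: [0.5302, 0.047, 0.1788]
tool_rot: [[0.991, 0.133, 0.0], [0.133, -0.991, -0.0], [0.0, 0.0, -1.0]]
ft_force: [-0.4, 0.3, -1.4]
grip_width: 0.0156
[-0.02481526  0.02659288 -0.04094768]
time_s: 14.4
position: [0.5303, 0.047, 0.1931]
tool_rot: [[0.991, 0.133, 0.0], [0.133, -0.991, -0.0], [0.0, 0.0, -1.0]]
ft_force: [-0.0, -0.5, -2.2]
grip_width: 0.0154
time_s: 14.5
position: [0.5302, 0.047, 0.1927]
tool_rot: [[0.991, 0.133, -0.0], [0.133, -0.991, -0.0], [-0.0, 0.0, -1.0]]
ft_force: [-0.5, -0.9, -3.3]
grip_width: 0.015
```

The wrist force rose by about 1.6 N, so the basket is caught. I'll lift it out.

```bash
python3 -m crank '[0,0,0,-0.0015,0,0.005,5, 0,0,0,0,0,0.01,5, 0,0,0,0,0,0.01,5, 0,0,0,0,0,0.01,5, 0,0,0,0,0,0.01,5, 0,0,0,0,0,0.01,5, 0,0,0,0,0,0.01,5, 0,0,0,0,0,0.01,5]'
python3 -m crank '[0,0,0,0,0,0.01,5, 0,0,0,0,0,0.01,5, 0,0,0,0,0,0.01,5, 0,0,0,0,0,0.01,5, 0,0,0,0,0,0.01,5, 0,0,0,0,0,0.01,5, 0,0,0,0,0,0.01,5, 0,0,0,0,0,0.005,5, 0,0,0,0,0,0,5, 0,0,0,0,0,0,5, 0,0,0,0,0,0,5]'
python3 - <<'E'
from h import *
S=cam("side");T=cam("top")
cv2.imwrite("pics/l.png",np.hstack([cv2.resize(S["frame"][70:290,220:420],None,fx=2,fy=2),cv2.resize(T["frame"][150:260,180:330],(400,440))])[:,:,::-1])
# tray quad
g=T["frame"].astype(int).mean(2)
m=((g>g[180:260,180:260].mean()+10)).astype(np.uint8); m[:, :170]=0;m[:,270:]=0;m[:178]=0;m[260:]=0
n,l,st,c=cv2.connectedComponentsWithStats(m); i=1+np.argmax(st[1:,4]); b=cv2.minAreaRect(np.argwhere(l==i)[:,::-1].astype(np.float32)); print(b,at_z(T,*b[0],.010))
E
```

```text
time_s: 15.3
position: [0.5286, 0.047, 0.2687]
tool_rot: [[0.991, 0.133, 0.0], [0.133, -0.991, 0.0], [0.0, 0.0, -1.0]]
ft_force: [-0.9, -0.3, -3.2]
grip_width: 0.0151
time_s: 16.4
position: [0.5285, 0.047, 0.3423]
tool_rot: [[0.991, 0.133, -0.001], [0.133, -0.991, 0.0], [-0.001, -0.0, -1.0]]
ft_force: [0.4, -0.3, -2.8]
grip_width: 0.0155
((218.59420776367188, 208.32823181152344), (51.13341522216797, 70.46328735351562), 11.633633613586426) [0.551353   0.26968313 0.01      ]
```

View pics/l.png

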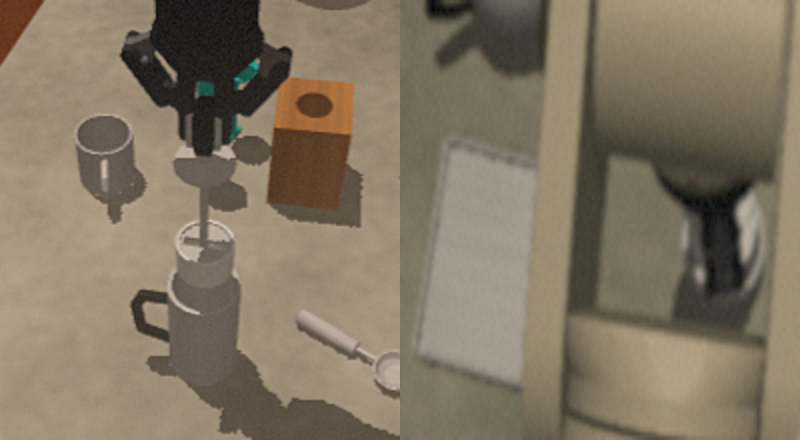

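The basket hangs on the key above the canister, with lid and stem visible at about (205,240). I'll compute its height against the rim, and get the tray centre from the first picture, since the arm hides part of it now.

```bash
python3 - <<'E'
from h import *
S=cam("side");T=cam("top")
for z in(.14,.164,.197): print(z,((proj(S,[.5285,.047,z])[0]-[220,70])*2).round())
print("rim",((proj(S,[.5273,.0475,.134])[0]-[220,70])*2).round())
g=cv2.imread("pics/top0.png").astype(int)
m=np.zeros(g.shape[:2],np.uint8); r=g[180:256,180:258].mean(2); print(np.percentile(r,[5,50,95]))
m[180:256,180:258]=r>(np.percentile(r,5)*.0+ (np.percentile(r,10)+np.percentile(r,90))/2)
m=cv2.morphologyEx(m,cv2.MORPH_OPEN,np.ones((3,3),np.uint8))
n,l,st,c=cv2.connectedComponentsWithStats(m); i=1+np.argmax(st[1:,4]); b=cv2.minAreaRect(np.argwhere(l==i)[:,::-1].astype(np.float32)); print(b,at_z(T,*b[0],.008))
s0=S; print("side tray centre from (285,345):",at_z(S,285,345,.008))
E
python3 -m crank '[0,0,0,0,0,0.008,5, 0,0,0,0,0.01,0.008,5, 0,0,0,0,0.02,0,5, 0,0,0,0,0.025,0,5, 0,0,0,0,0.025,0,5]'
```

```text
0.14 [202. 278.]
0.164 [202. 263.]
0.197 [203. 241.]
rim [203. 282.]
[103.11666667 124.66666667 157.66666667]
((218.24114990234375, 216.6647186279297), (53.03950119018555, 54.341087341308594), 12.52880859375) [0.52925394 0.2706715  0.008     ]
side tray centre from (285,345): [0.52760038 0.28186354 0.008     ]
time_s: 17.1
position: [0.5286, 0.1284, 0.3597]
tool_rot: [[0.991, 0.132, 0.001], [0.132, -0.991, 0.0], [0.001, -0.0, -1.0]]
ft_force: [0.1, 0.1, -1.6]
grip_width: 0.015
```

Basket about 160 mm up, above the rim as needed. Now I'll move over the tray centre (0.529, 0.271) and lower.

```bash
python3 -m crank '[0,0,0,0,0.025,0,5, 0,0,0,0,0.025,0,5, 0,0,0,0,0.025,-0.01,5, 0,0,0,0,0.025,-0.01,5, 0,0,0,0,0.02,-0.015,5, 0,0,0,0.0005,0.015,-0.02,5, 0,0,0,0,0.005,-0.02,5, 0,0,0,0,0,-0.02,5, 0,0,0,0,0,-0.02,5, 0,0,0,0,0,-0.015,5, 0,0,0,0,0,-0.01,5, 0,0,0,0,0,-0.006,5, 0,0,0,0,0,0,5, 0,0,0,0,0,0,5, 0,0,0,0,0,0,5]'
python3 -m crank '[0,0,0,0,0,-0.003,5, 0,0,0,0,0,-0.003,5, 0,0,0,0,0,-0.003,5, 0,0,0,0,0,0,5]'
```

```text
time_s: 18.6
position: [0.5295, 0.2671, 0.2136]
tool_rot: [[0.991, 0.133, 0.002], [0.133, -0.991, 0.0], [0.002, -0.0, -1.0]]
ft_force: [0.4, 0.1, -2.9]
grip_width: 0.0152
time_s: 19.0
position: [0.529, 0.2669, 0.2032]
tool_rot: [[0.991, 0.133, -0.001], [0.133, -0.991, -0.0], [-0.001, 0.0, -1.0]]
ft_force: [-0.4, -0.6, -2.5]
grip_width: 0.0151
```

```bash
python3 -m crank '[0,0,0,0,0.003,-0.002,5, 0,0,0,0,0,-0.002,5, 0,0,0,0,0,-0.002,5, 0,0,0,0,0,-0.002,5, 0,0,0,0,0,-0.002,5, 0,0,0,0,0,-0.001,5, 0,0,0,0,0,0,5]'
python3 -m crank '[0,0,0,0,0,-0.001,5, 0,0,0,0,0,-0.001,5, 0,0,0,0,0,-0.001,5]'
python3 -m crank '[0,0,0,0,0,-0.001,5, 0,0,0,0,0,-0.001,5, 0,0,0,0,0,-0.001,5]'
python3 -m crank '[0,0,0,0,0,-0.001,5, 0,0,0,0,0,-0.001,5, 0,0,0,0,0,-0.001,5]'
```

```text
time_s: 19.7
position: [0.5291, 0.2699, 0.1926]
tool_rot: [[0.991, 0.133, -0.0], [0.133, -0.991, -0.0], [-0.0, 0.0, -1.0]]
ft_force: [-0.0, 0.9, -2.4]
grip_width: 0.0152
time_s: 20.0
position: [0.5292, 0.27, 0.1897]
tool_rot: [[0.991, 0.133, 0.0], [0.133, -0.991, 0.0], [0.0, -0.0, -1.0]]
ft_force: [0.0, -0.6, -2.6]
grip_width: 0.0154
time_s: 20.3
position: [0.5292, 0.27, 0.1867]
tool_rot: [[0.991, 0.133, -0.0], [0.133, -0.991, 0.0], [-0.0, -0.0, -1.0]]
ft_force: [0.0, 1.9, -2.7]
grip_width: 0.0154
time_s: 20.6
position: [0.5292, 0.27, 0.1837]
tool_rot: [[0.991, 0.133, -0.0], [0.133, -0.991, -0.0], [-0.0, 0.0, -1.0]]
ft_force: [-1.3, 0.4, -2.9]
grip_width: 0.015
```

```bash
python3 -m crank '[0,0,0,0,0,-0.001,5, 0,0,0,0,0,-0.001,5, 0,0,0,0,0,-0.001,5]'
python3 -m crank '[0,0,0,0,0,-0.001,5, 0,0,0,0,0,-0.001,5, 0,0,0,0,0,-0.001,5]'
python3 -m crank '[0,0,0,0,0,-0.001,5, 0,0,0,0,0,0,5, 0,0,0,0,0,0,5]'
python3 - <<'E'
from h import *
S=cam("side");T=cam("top")
cv2.imwrite("pics/t.png",np.hstack([cv2.resize(S["frame"][200:400,210:390],(540,600)),cv2.resize(T["frame"][170:270,175:235],(240,400)) if 0 else cv2.resize(T["frame"][170:270,180:220],(240,600))])[:,:,::-1])
for z in(.004,.037): print(((proj(S,[.5292,.270,z])[0]-[210,200])*3).round())
E
```

```text
time_s: 20.9
position: [0.5293, 0.27, 0.1809]
tool_rot: [[0.991, 0.133, 0.001], [0.133, -0.991, 0.0], [0.001, -0.0, -1.0]]
ft_force: [0.1, 0.4, -1.3]
grip_width: 0.0151
time_s: 21.2
position: [0.5292, 0.27, 0.1778]
tool_rot: [[0.991, 0.133, 0.0], [0.133, -0.991, 0.0], [0.0, -0.0, -1.0]]
ft_force: [-0.3, 0.4, -1.1]
grip_width: 0.015
time_s: 21.5
position: [0.5292, 0.27, 0.1768]
tool_rot: [[0.991, 0.133, 0.0], [0.133, -0.991, 0.0], [0.0, -0.0, -1.0]]
ft_force: [0.6, -0.6, -1.4]
grip_width: 0.0154
[229. 419.]
[227. 399.]
```

View pics/t.png

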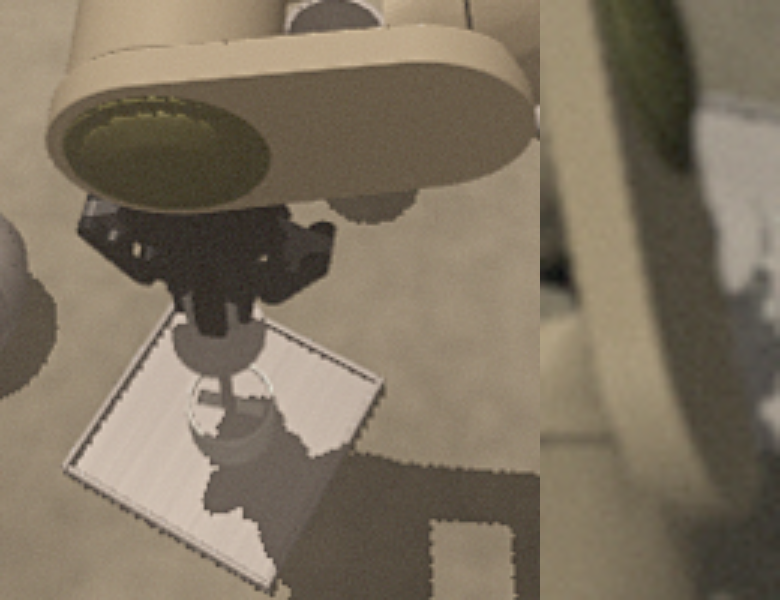

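The basket stands upright on the tray with the stem through its lid. It is within about 10 mm of centre, since the two cameras disagree by about that much, and well inside the limit. I'll turn back a quarter turn and lift slowly.

```bash
python3 -m crank '[0,0,-0.07,0,0,0,5, 0,0,-0.1,0,0,0,5, 0,0,-0.1,0,0,0,5, 0,0,-0.1,0,0,0,5, 0,0,-0.1,0,0,0,5, 0,0,-0.1,0,0,0,5, 0,0,-0.1,0,0,0,5, 0,0,-0.1,0,0,0,5, 0,0,-0.1,0,0,0,5, 0,0,-0.1,0,0,0,5, 0,0,-0.1,0,0,0,5, 0,0,-0.1,0,0,0,5, 0,0,-0.1,0,0,0,5, 0,0,-0.1,0,0,0,5, 0,0,-0.1,0,0,0,5, 0,0,-0.1,0,0,0,5, 0,0,0,0,0,0,5]'
python3 -c "
from rig import *;print(observe()['wrist_torque'])"
python3 -m crank '[0,0,0,0,0,0.001,5, 0,0,0,0,0,0.001,5, 0,0,0,0,0,0.001,5, 0,0,0,0,0,0.001,5, 0,0,0,0,0,0.001,5]'
python3 -m crank '[0,0,0,0,0,0.001,5, 0,0,0,0,0,0.001,5, 0,0,0,0,0,0.001,5]'
python3 -m crank '[0,0,0,0,0,0,5]';python3 -m crank '[0,0,0,0,0,0,5]'
```

```text
time_s: 23.3
position: [0.5292, 0.27, 0.1769]
tool_rot: [[0.132, -0.991, 0.0], [-0.991, -0.132, 0.0], [-0.0, -0.0, -1.0]]
ft_force: [-0.4, -0.5, -1.8]
grip_width: 0.0154
[0.02340395 0.01415294 0.03086796]
time_s: 23.8
position: [0.5292, 0.27, 0.1819]
tool_rot: [[0.134, -0.991, 0.0], [-0.991, -0.134, 0.0], [-0.0, -0.0, -1.0]]
ft_force: [-0.1, 0.5, -2.0]
grip_width: 0.0154
time_s: 24.1
position: [0.5292, 0.27, 0.1849]
tool_rot: [[0.133, -0.991, -0.0], [-0.991, -0.133, 0.0], [-0.0, 0.0, -1.0]]
ft_force: [-0.8, 0.5, -1.6]
grip_width: 0.0155
time_s: 24.2
position: [0.5293, 0.27, 0.1849]
tool_rot: [[0.133, -0.991, 0.0], [-0.991, -0.133, 0.0], [-0.0, -0.0, -1.0]]
ft_force: [-0.1, -0.1, -1.0]
grip_width: 0.0153
time_s: 24.3
position: [0.5292, 0.27, 0.1848]
tool_rot: [[0.133, -0.991, 0.0], [-0.991, -0.133, -0.0], [0.0, -0.0, -1.0]]
ft_force: [-0.5, 1.0, -0.7]
grip_width: 0.0153
```

```bash
python3 -m crank '[0,0,0,0,0,0.001,5, 0,0,0,0,0,0.001,5, 0,0,0,0,0,0.001,5, 0,0,0,0,0,0.001,5]'
python3 -m crank '[0,0,0,0,0,0.001,5, 0,0,0,0,0,0.001,5, 0,0,0,0,0,0.002,5, 0,0,0,0,0,0.002,5]'
python3 -m crank '[0,0,0,0,0,0.002,5, 0,0,0,0,0,0.002,5, 0,0,0,0,0,0,5]'
python3 - <<'E'
from h import *
S=cam("side")
cv2.imwrite("pics/u.png",cv2.resize(S["frame"][290:380,240:330],(540,540))[:,:,::-1])
E
```

```text
time_s: 24.7
position: [0.5292, 0.27, 0.1889]
tool_rot: [[0.133, -0.991, 0.0], [-0.991, -0.133, 0.0], [-0.0, -0.0, -1.0]]
ft_force: [0.3, 0.4, -1.0]
grip_width: 0.0152
time_s: 25.1
position: [0.5292, 0.27, 0.195]
tool_rot: [[0.133, -0.991, -0.0], [-0.991, -0.133, -0.0], [0.0, 0.0, -1.0]]
ft_force: [-0.0, 0.4, -1.1]
grip_width: 0.015
time_s: 25.4
position: [0.5293, 0.27, 0.1991]
tool_rot: [[0.133, -0.991, 0.001], [-0.991, -0.133, 0.0], [-0.0, -0.001, -1.0]]
ft_force: [0.1, 1.0, -2.0]
grip_width: 0.0152
```

View pics/u.png

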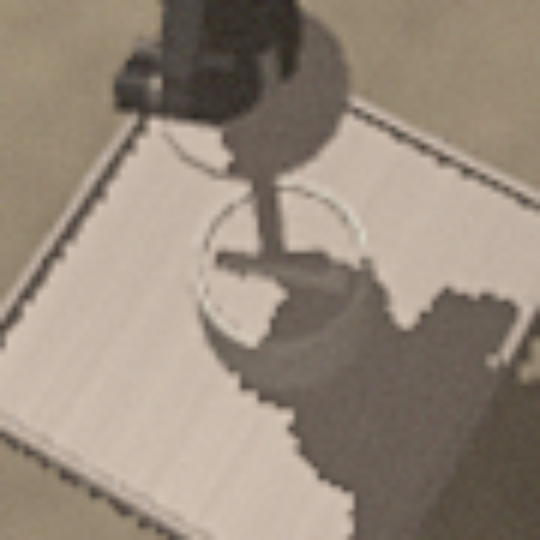

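The crossbar is out, lying just over the slot at (285,270). The basket is still standing. I'll carry the key back to the stand.

```bash
python3 -m crank '[0,0,0,0,0,0.01,5, 0,0,0,0,0,0.025,5, 0,0,0,0,0,0.03,5, 0,0,0,0,0,0.03,5, 0,0,0,0,0,0.03,5, 0,0,0,0,0,0.025,5, 0,0,0,0,-0.02,0,5, 0,0,0,-0.003,-0.03,0,5, 0,0,0,-0.004,-0.035,0,5, 0,0,0.05,-0.004,-0.035,0,5, 0,0,0.05,-0.004,-0.035,0,5, 0,0,0.05,-0.004,-0.035,0,5, 0,0,0.05,-0.004,-0.035,0,5, 0,0,0.05,-0.004,-0.035,0,5, 0,0,0.028,-0.004,-0.035,0,5, 0,0,0,-0.004,-0.035,0,5, 0,0,0,-0.004,-0.035,0,5, 0,0,0,-0.004,-0.035,0,5, 0,0,0,-0.004,-0.035,0,5, 0,0,0,-0.0025,-0.03,0,5]'
python3 -m crank '[0,0,0,0,-0.025,0,5, 0,0,0,0,-0.006,0,5, 0,0,0,0,0,0,5, 0,0,0,0,0,0,5, 0,0,0,0,0,0,5]'
```

```text
time_s: 27.45
position: [0.4791, -0.1966, 0.3496]
tool_rot: [[0.4, -0.917, 0.001], [-0.917, -0.4, -0.001], [0.001, -0.0, -1.0]]
ft_force: [-0.5, 0.0, -0.9]
grip_width: 0.0153
time_s: 27.95
position: [0.4798, -0.2249, 0.3492]
tool_rot: [[0.401, -0.916, 0.0], [-0.916, -0.401, -0.0], [0.0, -0.0, -1.0]]
ft_force: [-0.5, -0.4, -1.0]
grip_width: 0.0148
```

```bash
python3 -m crank '[0,0,0,-0.0005,-0.012,0,5, 0,0,0,0,-0.01,0,5, 0,0,0,0,0,-0.02,5, 0,0,0,0,0,-0.02,5, 0,0,0,0,0,-0.01,5, 0,0,0,0,0,-0.005,5, 0,0,0,0,0,0,5, 0,0,0,0,0,0,5]'
python3 -m crank '[0,0,0,0,0,-0.003,5, 0,0,0,0,0,-0.003,5, 0,0,0,0,0,-0.003,5, 0,0,0,0,0,-0.003,5, 0,0,0,0,0,-0.003,5]'
```

```text
time_s: 28.75
position: [0.4794, -0.2483, 0.2946]
tool_rot: [[0.4, -0.916, 0.001], [-0.916, -0.4, -0.001], [0.001, -0.001, -1.0]]
ft_force: [-0.2, -0.9, -1.3]
grip_width: 0.0154
time_s: 29.25
position: [0.4792, -0.248, 0.2785]
tool_rot: [[0.4, -0.916, -0.0], [-0.916, -0.4, 0.0], [-0.0, 0.0, -1.0]]
ft_force: [-0.1, -0.0, -0.9]
grip_width: 0.0154
```

Foot is inside the hole with no contact. I'll nudge y by +1 mm and lower on.

```bash
python3 -m crank '[0,0,0,0,0.001,-0.005,5, 0,0,0,0,0,-0.01,5, 0,0,0,0,0,-0.015,5, 0,0,0,0,0,-0.02,5, 0,0,0,0,0,-0.02,5, 0,0,0,0,0,-0.015,5, 0,0,0,0,0,-0.01,5, 0,0,0,0,0,-0.005,5, 0,0,0,0,0,0,5]'
python3 -m crank '[0,0,0,0,0,-0.002,5, 0,0,0,0,0,-0.002,5, 0,0,0,0,0,-0.001,5, 0,0,0,0,0,-0.001,5, 0,0,0,0,0,0,5]'
```

```text
time_s: 30.15
position: [0.4791, -0.247, 0.1784]
tool_rot: [[0.4, -0.916, -0.001], [-0.916, -0.4, 0.0], [-0.001, 0.0, -1.0]]
ft_force: [-0.6, -0.7, -1.8]
grip_width: 0.0152
time_s: 30.65
position: [0.4792, -0.247, 0.1728]
tool_rot: [[0.4, -0.916, -0.0], [-0.916, -0.4, -0.0], [-0.0, 0.0, -1.0]]
ft_force: [-1.3, -0.3, -0.0]
grip_width: 0.0155
```

```bash
python3 -m crank '[0,0,0,0,0,-0.001,5, 0,0,0,0,0,0,5]'
python3 -m crank '[0,0,0,0,0,0,20, 0,0,0,0,0,0,35, 0,0,0,0,0,0,50, 0,0,0,0,0,0,60, 0,0,0,0,0,0,60, 0,0,0,0,0,0,60, 0,0,0,0,0,0.01,60, 0,0,0,0,0,0.02,60, 0,0,0,0,0,0.03,60, 0,0,0,0,0,0.04,60, 0,0,0,0,0,0.04,60, 0,0,0,0,0,0.04,60, 0,0,0,-0.04,0.04,0,60, 0,0,0,-0.05,0.05,0,60, 0,0,0,-0.05,0.05,0,60, 0,0,0,0,0,0,60, 0,0,0,0,0,0,60]'
python3 - <<'E'
from h import *
S=cam("side");T=cam("top")
cv2.imwrite("pics/v.png",np.hstack([cv2.resize(S["frame"],(480,300)),cv2.resize(T["frame"][150:270,170:260],(225,300))])[:,:,::-1])
A=np.hstack([cv2.resize(S["frame"][80:185,330:430],(400,420)),cv2.resize(T["frame"][195:260,392:457],(400,420))]); cv2.imwrite("pics/w.png",np.vstack([A[:400],np.hstack([cv2.resize(S["frame"],(320,200)),cv2.resize(T["frame"][165:265,170:330],(320,200)),np.zeros((200,160,3),np.uint8)])])[:,:,::-1])
for z in(.135,.197): print(z,(proj(S,[.479,-.2465,z])[0]-[330,80])*4,(proj(T,[.479,-.2465,z])[0]-[392,195])*6.15)
E
```

```text
time_s: 30.85
position: [0.4792, -0.247, 0.1717]
tool_rot: [[0.4, -0.916, -0.0], [-0.916, -0.4, 0.0], [-0.0, 0.0, -1.0]]
ft_force: [-0.6, -1.3, -1.1]
grip_width: 0.0153
time_s: 32.55
position: [0.3727, -0.1405, 0.353]
tool_rot: [[0.401, -0.916, 0.002], [-0.916, -0.401, -0.002], [0.002, -0.001, -1.0]]
ft_force: [0.8, -0.8, 0.5]
grip_width: 0.051
0.135 [189.04763624 160.78768355] [211.67053021 200.2434939 ]
0.197 [200.58545768  77.40194121] [259.98650714 184.09913823]
```

View pics/w.png

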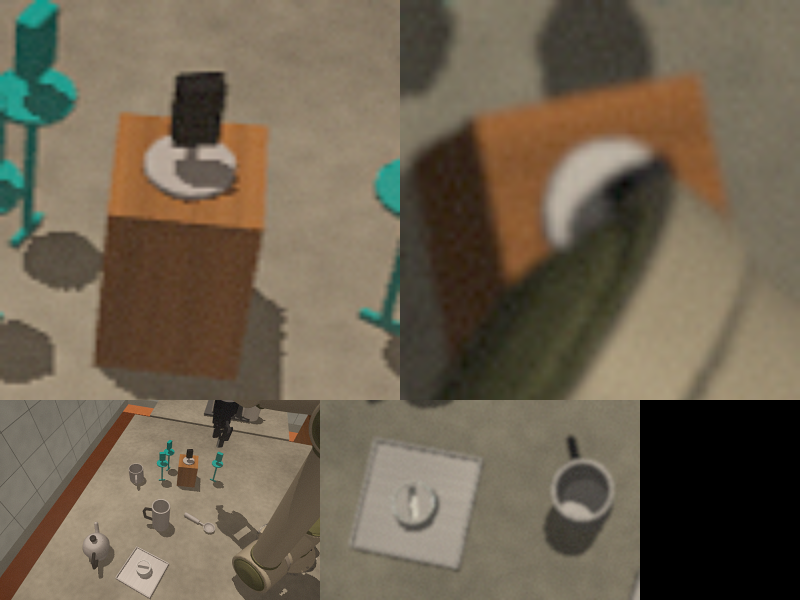

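The key hangs upright with its collar on the board, at (190,165) against (189,161) predicted. The basket stands in the middle of the tray. Teapot, jug and spoon look unmoved, and the arm is clear.

```bash
python3 -c "
from rig import *;print(observe()['time_s']);close_job()"
```

```text
32.65
the job is handed in; nothing more can be done
```

The job is done and handed in at about 32.7 s of the 72 s allowed; it reports no verdict.

**What I did:** I took the key from its stand and read the slot angle (about 0.13 rad) from the top camera. The crossbar went through the slot on the first try, with no contact force I could see. A quarter turn caught the lid, and the wrist force rose by about 1.6 N when the basket came up. I lowered it onto the tray, turned the key back, drew it out and hung it in its stand.

**Last checks:**
- **Basket:** in the pictures it stands upright near the middle of the tray.
- **Key:** it hangs upright with its collar on the board, about where predicted.
- **Rest of the scene:** the teapot, jug and spoon looked unmoved, judged by eye only. The arm is clear of everything.
- **Forces:** external force readings at the end of each move stayed within a few newtons, apart from about 7 N when the jaws first closed on the key.

**What disagreed:**
- The automatic fit of the handle's angle was spoiled by its shadow, so I read about 0.43 rad off the edges by eye; the grip confirmed it.
- The two cameras put the tray centre about 11 mm apart. I used the top one, well within the 35 mm limit either way.

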